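# Take the tape cassette out of the library's label printer

## Task

The tape cassette in the book-label printer has to come out for a look. Slide the printer's lock slider all the way to its open stop (towards the printer's dark display), then pinch the cassette's two side catches together, draw the cassette straight up out of its bay and finish while still holding it there, still and upright, pinched by its two catches, with its underside about 10 cm above the printer's deck. Leave the other things on the table and on the printer where they are.

Things in the scene. Friction and masses are not known exactly. Their poses are not given: they have to be found in the camera images.
- printer: Grey desktop label printer, fixed, 205 (x) x 210 (y) mm; flat deck 56 mm above the table. Origin: on the table, straight below the centre of the cassette bay (bay floor 12 mm above the table). Its body spans x -100 to +105, y -105 to +105 mm; behind x = +58 mm a low hump rises to 74 mm. x points to the printer's back, y the way the lock slider opens (the side of the dark display), z up.
- cassette: White upright tape cassette, 150 to 250 g, in the bay with 1.5 mm play; case 56 (x) x 28 (y) x 78 (z) mm, standing 34 mm above the deck. Origin: centre of its underside; axes like the printer's. A tab 22 mm wide sticks out 14 mm from its -x face, 2 to 8 mm above the deck; while locked, the slider's tongue lies over it. Black catches along its +y and -y faces hold it in the bay until pinched.
- lock (a joint): The lock slider, in m: 0 = fully locked, 0.045 = open, against its stop (the value grows as it slides towards the printer's +y). It starts between 0 and 0.008; its tongue is clear of the cassette's tab above about 0.022. It needs about 2 N to slide and stays where it is left.
- lock_grip (a point): Centre of the top face of the lock slider's black grip, 36 mm above the deck, 67 mm in front (-x) of the bay's centre. The grip is a block 16 mm (printer x) by 20 mm (printer y), from the deck up to this point; a flat tongue (20 mm wide in y, 10 to 16 mm above the deck) runs from it 25 mm towards the cassette.
- catch_left (a joint): The left catch (+y side of the cassette), in m: 0 = sprung out (latched), 0.008 = pinched fully in, against its stop. A spring pushes it out, 1.6 N at 0 and 4.8 N at 0.008; the tooth leaves the edge of the bay at about 0.004 to 0.0055.
- catch_right (a joint): The right catch (-y side), as the left one.
- pad_left: Thumb pad of the left catch: upright black plate 22 mm wide (x), 28 mm high. Origin: its centre, 64 mm above the cassette's underside (seated: 20 mm above the deck, the pad's lower edge 6 mm above the deck, its upper edge level with the cassette's top). The pads' outer faces are 56 mm apart along y unpinched, 40 mm fully pinched. Axes like the cassette's.
- pad_right: Thumb pad of the right catch (-y side), as the left one.
- spare: Spare cassette lying flat on the table, 56 x 78 x 32 mm, right of the printer: leave it. Origin: centre of its underside.
- tape_roll: Roll of label paper, 56 mm across, 22 mm high, lying left of the printer: leave it. Origin: centre of its underside.
- stamp: Small wooden block, 26 x 36 x 22 mm, on the printer's rear hump: leave it. Origin: centre of its underside.
- figure_a: Turned wooden figure, 32 mm across, 66 mm high, left of the printer: leave it. Origin: centre of its foot.
- figure_b: Terracotta figure, 35 mm across, 56 mm high, left of the printer: leave it. Origin: centre of its foot.
- glue_pot: White jar, 52 mm across, 70 mm high, right of the printer: leave it. Origin: centre of its underside.
- books: Stack of three books, 160 x 220 x 66 mm, far right: leave it. Origin: centre of its underside.
- pen_mug: White cup with pens (145 mm to their tips), far left: leave it. Origin: centre of its underside.
There are look-alikes about, which are no part of the job. Of the things like the figure_a, leave any that is purple; of the rest the smaller one is meant.

How it is judged:
By the outcome, as a careful person would: the job done as asked, in the order asked, and still so for the second after the job is handed in, while the arm keeps its last pose, push and grip.
It also fails if it takes over 48 s, if anything falls off the work surface, if the arm or the gripper's body presses on something with over 40 N, if the wrist force passes 120 N, or if a joint passes its speed limit or range.

## Robot

A 6-joint arm with a two-finger parallel gripper is mounted at the origin on the work surface. World frame = base frame: x ahead of the robot, y to its left, z up, the work surface at z = 0. Lengths are in m, angles in rad, forces in N, time in s.
With the tool pointing down it reaches from about 0.225 to 0.725 m from the base axis. Payload 3.1 kg.
Tool frame: the origin (TCP) lies midway between the tips of the shut fingers; the grasp point (between the pads) lies 19 mm behind it; z points along the fingers, y is the line along which they close (so a half turn about z gives the same grasp; the last joint's range is limited). The gripper opens to 85 mm and grips with 20 to 120 N. Pads are 22 mm wide; open, the fingers measure 114 mm over their backs; the gripper's body (76 mm by 85 mm) begins 54 mm behind the grasp point. The pads swing forward as they close: fully open they stand 13 mm farther back than shut.
Start: joints at [1.005, 0.048, 0.099, 1.622, 0, 1.443], TCP at [0.223, 0.475, 0.231] pointing down, gripper open.
Joint ranges: [-2.91, 2.91], [-0.99, 1.94], [-1.21, 1.42], [-2.12, 2.29], [-1.49, 1.47], [-3.14, 3.14]. Speed limits (rad/s): [2.79, 2.79, 3.14, 3.14, 3.14, 3.14].

## Interface

Orientations are given as a 3x3 rotation matrix whose columns are the frame's x, y, z axes.
In Python, from station import r gives the robot as it stands. The module is installed in compiled form; this text tells all that it offers.
- The arm moves only by the tool arm_command, never from a script. Its argument "plan" is a list of rows, each an object with "linear": the shift along the tool's x, y, z in mm, a list of three; "dr": the turn, a rotation vector about the tool's x, y, z in rad, a list of three; "hand": the finger opening in mm, from 0 to 85.4. In form: [{"linear": [x, y, z], "dr": [rx, ry, rz], "hand": hand}, ...]. A call has 1 to 8 rows; each row is the pose to reach, as a shift and turn from the pose commanded when the call began, along the tool's axes at that moment; what a row does not reach only later rows make up. A row lasts 1/12 s, in which the tool goes at most 41.7 mm and 7.16 degrees, less where a joint would pass 70% of its speed; a pose out of reach is approached as far as the arm can. A call with a gripper value outside its range is refused whole. The fingers move at their own pace and stop on an object; "force" is the grip in N (left out, the last holds). Time passes only in rows, so rows that repeat a pose let the fingers close. It gives the time, the measured TCP pose, the force, the opening and the grip force at its end, in the units of the state.
- r.state(): the state, without advancing time (a new reading comes with each control period).
- r.capture(name): name is "scene" or "top" or "wrist"; returns a dict with "frame" (420x560x3 uint8, red, green, blue), "K" (3x3 intrinsics, pixels), "rvec" (rotation vector, rad) and "tvec" (3), from world to camera coordinates, as OpenCV has them. Camera axes: x right, y down, z forward; pixel columns grow to the right and rows downward; lengths in m; the calibration is good to about 2 mm. A picture is of the moment at which its call begins. There is no depth.
- r.job_done(): hands the job in; it is judged then, once.
The state is a dict: "t": time; "joint_positions": joint angles; "dq": joint speeds; "joint_efforts": joint torques, N m; "eef_pos": TCP position; "ee_rot": TCP orientation; "contact_force": force on the tool from outside, world axes, zero at the start; "moment": the same for the moment, N m; "opening": opening from 0.0 (shut) to 1.0 (fully open); "finger_force": force on a finger pad.
Only numpy, scipy, OpenCV 4.12 (cv2) and the standard library are available. Lean on these libraries where they do the work, as an engineer would, in place of code of your own. Each camera call takes 0.05 s, during which the arm holds its last target. There are 200 camera calls.

## Working session

There is one attempt and no reset: what is moved stays moved. The work goes in short steps, Python scripts to look and compute and a tool call to move; the robot and the scene stay as the last step left them, time stands still between calls to the robot, and variables do not carry over. Pictures are saved under pics/ and viewed, at most 10 in all, crops included, and the job is handed in when it is done.

Besides the shell and the picture viewer there is one more tool, called after ">>>" by a JSON object that holds its "name" and its "arguments". arm_command: Moves the arm, as the interface text tells. Its arguments: {"type":"object","properties":{"plan":{"type":"array","items":{"type":"object","properties":{"linear":{"type":"array","items":{"type":"number"}},"dr":{"type":"array","items":{"type":"number"}},"hand":{"type":"number"}}}},"force":{"type":"number"}},"required":["plan"]}

```bash
mkdir -p pics
cat > h.py <<'E'
import numpy as np, cv2
from station import r
def cap(n,f):
    c=r.capture(n); cv2.imwrite('pics/'+f,c['frame'][:,:,::-1]); np.savez('pics/'+f+'.npz',**c); return c
def ray(c,uv):
    R=cv2.Rodrigues(np.array(c['rvec'],float))[0]; t=np.array(c['tvec'],float).ravel()
    d=R.T@np.linalg.inv(c['K'])@np.array([uv[0],uv[1],1.]); return -R.T@t,d
def onz(c,uv,z):
    o,d=ray(c,uv); return o+d*(z-o[2])/d[2]
def proj(c,P):
    return cv2.projectPoints(np.array(P,float).reshape(-1,1,3),np.array(c['rvec'],float),np.array(c['tvec'],float),c['K'],None)[0].reshape(-1,2)
E
python3 - <<'E'
from h import *
a=cap('top','top1.png');b=cap('scene','sc1.png')
print(ray(a,(280,210)),ray(b,(280,210)))
s=r.state();print(s)
cv2.imwrite('pics/both.png',np.hstack([a['frame'],b['frame']])[:,:,::-1])
E
```

```text
(array([ 0.30807037, -0.04136321,  1.72280634]), array([ 0.19235155, -0.01501594, -0.98131131])) (array([1.40323278, 0.64122716, 1.33295121]), array([-0.48509132, -0.42049284, -0.76673305]))
{'t': 0.1, 'joint_positions': array([ 1.00518982e+00,  4.86899520e-02,  9.77131174e-02,  1.62202310e+00,
       -1.67084003e-06,  1.44298260e+00]), 'dq': array([-0.00191169, -0.00096554,  0.00267375,  0.00046935,  0.00040367,
       -0.00087408]), 'joint_efforts': array([ 2.01441493e-03, -3.39851618e+01,  3.20935822e+01,  1.58659264e-02,
       -2.42235938e-04,  5.30091555e-06]), 'eef_pos': array([0.2222764 , 0.47498804, 0.23020659]), 'ee_rot': array([[-9.05689437e-01,  4.23940152e-01, -1.17956604e-03],
       [ 4.23941701e-01,  9.05687567e-01, -1.86132410e-03],
       [ 2.79228270e-04, -2.18584881e-03, -9.99997572e-01]]), 'contact_force': array([ 0.1359767 ,  0.45281888, -0.46426067]), 'moment': array([ 0.04044402,  0.03300662, -0.01269049]), 'finger_force': 0.0, 'opening': 1.0000424078504537}
```

View pics/top1.png

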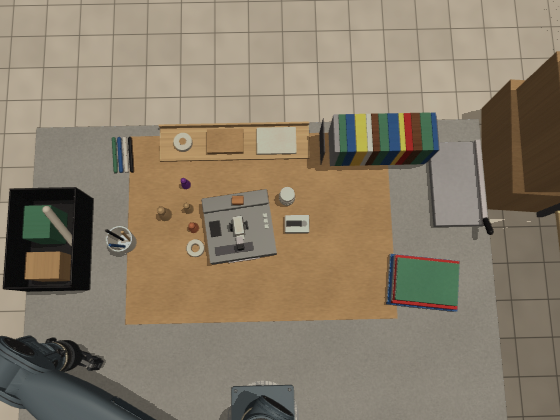

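View pics/sc1.png

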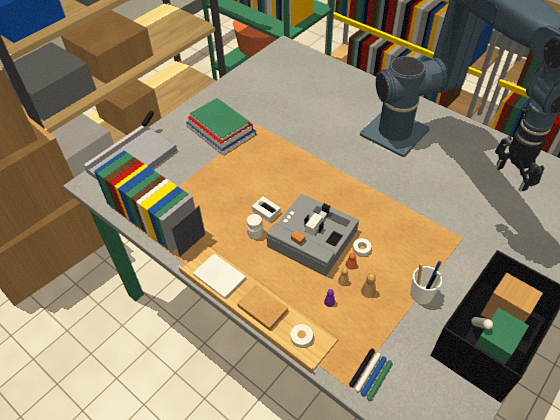

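The top view shows the printer around (238,228), with the display at (215,228), the cassette at (238,225) and the hump towards the top of the image. In the scene view the cassette is around (318,215). I'll zoom in on the top view next.

Run:
```python
from h import *
a=dict(np.load('pics/top1.png.npz'));b=dict(np.load('pics/sc1.png.npz'))
A=cv2.resize(a['frame'][180:270,190:290],None,fx=5,fy=5,interpolation=2)
B=cv2.resize(b['frame'][185:275,258:363],(525,450),interpolation=2)[:, :]
B=cv2.resize(B,(300,257))
cv2.imwrite('pics/c1.png',np.hstack([A,np.vstack([B,np.zeros((193,300,3),np.uint8)])])[:,:,::-1])
for uv in [(238,228),(203,198),(268,190),(276,257),(210,264)]: print(uv,onz(a,uv,.056))
```

```text
(238, 228) [0.5797131  0.06695485 0.056     ]
(203, 198) [0.67889878 0.17758603 0.056     ]
(268, 190) [ 0.70074078 -0.03000637  0.056     ]
(276, 257) [ 0.4854209  -0.05092592  0.056     ]
(210, 264) [0.4679427  0.15516603 0.056     ]
```

View pics/c1.png

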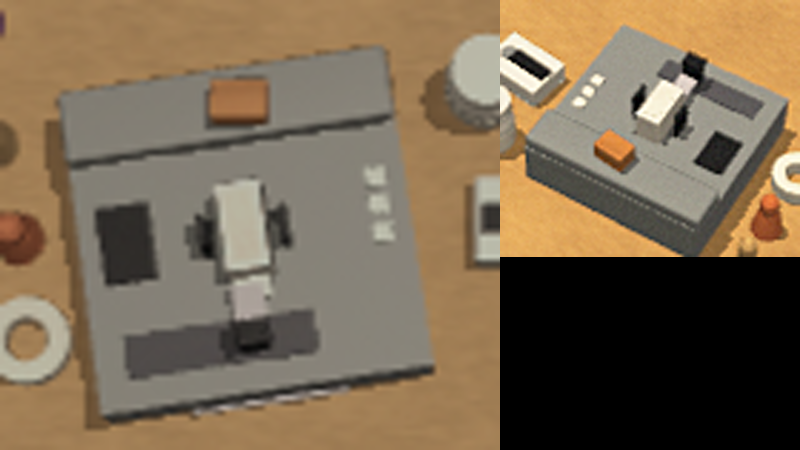

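The zoomed top view shows the printer yawed about +0.1 rad. The cassette top is around crop (242,215), the black grip at (252,325) on the slot's right end, and the display at (127,243). Next I'll move above the cassette and take a close look.

Run:
```python
from h import *
a=dict(np.load('pics/top1.png.npz'))
c=lambda x,y,z: onz(a,(190+x/5-.4,180+y/5-.4),z)
print('grip',c(252,325,.092),'cass',c(241,223,.09))
p,q=c(432,370,.056),c(105,416,.056);print('yaw',np.arctan2(-(q-p)[0],(q-p)[1]))
p,q=c(392,118,.074),c(70,162,.074);print('yaw',np.arctan2(-(q-p)[0],(q-p)[1]))
s=r.state();R=s['ee_rot']
t=np.array([.55,.065,.25]);print(1000*R.T@(t-s['eef_pos']))
```

```text
grip [0.52210999 0.05893544 0.092     ] cass [0.58609554 0.06525871 0.09      ]
yaw 0.11896969363365516
yaw 0.11778795785907259
[-470.62130076 -232.42914336  -19.41681447]
```

>>> {"name": "arm_command", "arguments": {"plan": [{"linear": [-470,-232,-20],"dr": [0,0,-0.556],"hand": 60},{"linear": [-470,-232,-20],"dr": [0,0,-0.556],"hand": 60},{"linear": [-470,-232,-20],"dr": [0,0,-0.556],"hand": 60},{"linear": [-470,-232,-20],"dr": [0,0,-0.556],"hand": 60},{"linear": [-470,-232,-20],"dr": [0,0,-0.556],"hand": 60},{"linear": [-470,-232,-20],"dr": [0,0,-0.556],"hand": 60},{"linear": [-470,-232,-20],"dr": [0,0,-0.556],"hand": 60},{"linear": [-470,-232,-20],"dr": [0,0,-0.556],"hand": 60}]}}

```text
t: 0.77
eef_pos: [0.4168, 0.2322, 0.2428]
ee_rot: [[-0.993, -0.118, -0.001], [-0.118, 0.993, -0.0], [0.001, -0.0, -1.0]]
contact_force: [1.1, 0.8, 0.6]
opening: 0.702
finger_force: 0.0
```

Run:
```python
from h import *
s=r.state();R=s['ee_rot']
t=np.array([.55,.065,.25]);print(s['t'],s['eef_pos'],s['joint_positions'],R,1000*R.T@(t-s['eef_pos']))
```

```text
0.7667 [0.41683337 0.23224345 0.242813  ] [ 3.67581615e-01 -7.24247014e-02  2.84952459e-03  1.64660146e+00
  1.15102329e-04  2.48920062e-01] [[-9.92967833e-01 -1.18383254e-01 -5.36801801e-04]
 [-1.18383226e-01  9.92967978e-01 -8.33718926e-05]
 [ 5.42896835e-04 -1.92372785e-05 -9.99999852e-01]] [-112.42745502 -181.83222577   -7.24454001]
```

>>> {"name": "arm_command", "arguments": {"plan": [{"linear": [-112,-182,-7],"hand": 60},{"linear": [-112,-182,-7],"hand": 60},{"linear": [-112,-182,-7],"hand": 60},{"linear": [-112,-182,-7],"hand": 60},{"linear": [-112,-182,-7],"hand": 60},{"linear": [-112,-182,-7],"hand": 60},{"linear": [-112,-182,-7],"hand": 60}]}}

```text
invalid input
```

Run:
```python
from h import *
c=cap('wrist','w1.png')
s=r.state();print(s['t'],s['eef_pos'],s['joint_positions'],ray(c,(280,210)),s['contact_force'])
```

```text
0.8167 [0.42202083 0.22601281 0.24263526] [ 0.35643852 -0.06991828  0.00484434  1.64397049 -0.00746142  0.24609583] (array([0.34332994, 0.22401436, 0.3860321 ]), array([ 0.28545491,  0.03660723, -0.95769649])) [ 3.16843596 -2.18922999 -0.48332694]
```

View pics/w1.png

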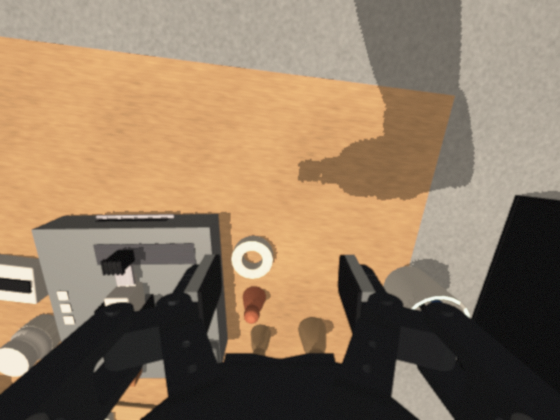

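The wrist view shows the printer at left, with the grip at (118,262). The last move was refused because the rows had no "dr", so I'll send it again.

>>> {"name": "arm_command", "arguments": {"plan": [{"linear": [-108,-175,-7],"dr": [0,0,0],"hand": 60},{"linear": [-108,-175,-7],"dr": [0,0,0],"hand": 60},{"linear": [-108,-175,-7],"dr": [0,0,0],"hand": 60},{"linear": [-108,-175,-7],"dr": [0,0,0],"hand": 60},{"linear": [-108,-175,-7],"dr": [0,0,0],"hand": 60},{"linear": [-108,-175,-7],"dr": [0,0,0],"hand": 60},{"linear": [-108,-175,-7],"dr": [0,0,0],"hand": 60},{"linear": [-108,-175,-7],"dr": [0,0,0],"hand": 60}]}}

```text
t: 1.48
eef_pos: [0.5437, 0.0731, 0.2495]
ee_rot: [[-0.993, -0.117, -0.002], [-0.117, 0.993, 0.001], [0.002, 0.001, -1.0]]
contact_force: [-0.1, 0.8, -0.8]
opening: 0.703
finger_force: 0.0
```

Run:
```python
from h import *
c=cap('wrist','w2.png')
s=r.state();print(s['t'],s['eef_pos'],s['joint_positions'],ray(c,(280,210)),s['contact_force'])
```

```text
1.5333 [0.54348334 0.07370505 0.2498214 ] [ 1.22345751e-02  1.16758969e-01  2.09293195e-01  1.66460169e+00
  4.77058135e-04 -1.06617871e-01] (array([0.47035245, 0.06487806, 0.39278723]), array([ 0.2841428 ,  0.03690714, -0.9580751 ])) [0.21663084 0.43623743 0.54262147]
```

View pics/w2.png

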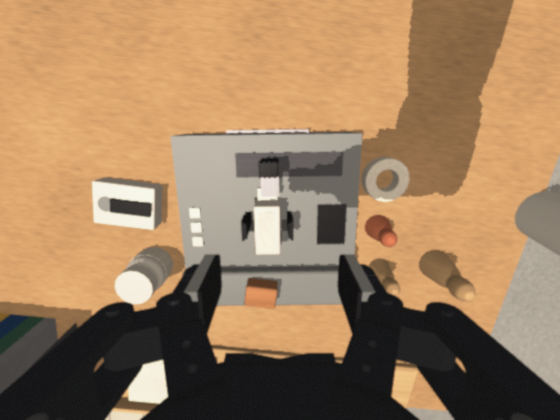

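The wrist view shows the printer square on. The cassette top spans about (254–280, 204–254), the pads sit at x≈247 and x≈290, the grip is at (269,165), and the deck's front corners are at (173,136) and (362,132).

Run:
```python
from h import *
c=dict(np.load('pics/w2.png.npz'));f=c['frame']
hsv=cv2.cvtColor(f,cv2.COLOR_RGB2HSV)
def bbox(m,x0,x1,y0,y1,minA=20):
    mm=np.zeros(m.shape,np.uint8);mm[y0:y1,x0:x1]=m[y0:y1,x0:x1]
    n,l,st,ce=cv2.connectedComponentsWithStats(mm)
    return [(list(map(int,s)),[round(float(v),1) for v in e]) for s,e in zip(st[1:],ce[1:]) if s[4]>=minA]
print('white',bbox((hsv[...,2]>200)&(hsv[...,1]<60),235,310,180,262))
print('black',bbox(hsv[...,2]<42,235,310,145,262))
yaw=.118;x=np.array([np.cos(yaw),np.sin(yaw)]);y=np.array([-x[1],x[0]])
for n,uv,z in [('FR',(173,136),.056),('FL',(362,132),.056),('BR',(183,267),.056),('BL',(357,266),.056),('c1',(254,204),.09),('c2',(281,204),.09),('c3',(281,254),.09),('c4',(254,254),.09),('g1',(259.5,158),.092),('g2',(279.5,158),.092),('padR',(247,238),.09),('padL',(290,238),.09)]:
    P=onz(c,uv,z);print(n,P.round(4),'in printer axes',(P[:2]@x).round(4),(P[:2]@y).round(4))
print('exp grey', f[100:150:3,170].tolist()[::4])
```

```text
white [([257, 180, 22, 20, 397], [268.0, 189.5]), ([253, 207, 27, 48, 1212], [266.8, 230.2])]
black [([261, 158, 18, 5, 63], [270.0, 160.0]), ([243, 213, 9, 19, 108], [247.1, 220.8]), ([287, 212, 5, 12, 46], [289.0, 218.0])]
FR [ 0.4999 -0.0487  0.056 ] in printer axes 0.4907 -0.1073
FL [0.4713 0.1563 0.056 ] in printer axes 0.4864 0.0997
BR [ 0.6583 -0.0337  0.056 ] in printer axes 0.6498 -0.111
BL [0.6314 0.182  0.056 ] in printer axes 0.6484 0.1064
c1 [0.5568 0.0486 0.09  ] in printer axes 0.5587 -0.0173
c2 [0.5535 0.0768 0.09  ] in printer axes 0.5587 0.0111
c3 [0.6106 0.0837 0.09  ] in printer axes 0.6162 0.0112
c4 [0.6141 0.054  0.09  ] in printer axes 0.6162 -0.0187
g1 [0.5081 0.0497 0.092 ] in printer axes 0.5104 -0.0105
g2 [0.5057 0.0695 0.092 ] in printer axes 0.5104 0.0095
padR [0.596  0.0446 0.09  ] in printer axes 0.5971 -0.0259
padL [0.5905 0.0911 0.09  ] in printer axes 0.5971 0.021
exp grey [[221, 168, 113], [222, 168, 113], [218, 164, 110], [212, 174, 136], [222, 171, 119]]
```

>>> {"name": "arm_command", "arguments": {"plan": [{"linear": [28,-10,40],"dr": [0,0,0],"hand": 45},{"linear": [28,-10,80],"dr": [0,0,0],"hand": 45},{"linear": [28,-10,115],"dr": [0,0,0],"hand": 45},{"linear": [28,-10,125],"dr": [0,0,0],"hand": 45},{"linear": [28,-10,125],"dr": [0,0,0],"hand": 45},{"linear": [28,-10,125],"dr": [0,0,0],"hand": 45},{"linear": [28,-10,125],"dr": [0,0,0],"hand": 45}]}}

```text
t: 2.12
eef_pos: [0.5199, 0.0603, 0.1289]
ee_rot: [[-0.993, -0.119, 0.006], [-0.119, 0.993, -0.0], [-0.006, -0.001, -1.0]]
contact_force: [0.3, 0.4, 1.3]
opening: 0.527
finger_force: 0.0
```

```bash
cat > g.py <<'E'
import sys
from h import *
# usage: g.py px py z (printer axes, yaw .12) -> tool shift
px,py,z=map(float,sys.argv[1:4]);yaw=.12
x=np.array([np.cos(yaw),np.sin(yaw)]);y=np.array([-x[1],x[0]])
s=r.state();R=s['ee_rot'];e=s['eef_pos']
t=np.r_[px*x+py*y,z]
print('t',s['t'],'pos',e.round(4),'printer',(e[:2]@x).round(4),(e[:2]@y).round(4),'yaw',np.arctan2(-R[0,1],R[1,1]).round(4),'F',s['contact_force'].round(1),'open',round(s['opening']*85.4,1),'ff',s['finger_force'],'dq',abs(s['dq']).max().round(3))
print('shift',(1000*R.T@(t-e)).round(1))
E
python3 g.py .520 -.0010 .062; python3 -c "
from h import *
c=cap('wrist','w3.png')"
```

```text
t 2.1167 pos [0.5199 0.0603 0.1289] printer 0.5234 -0.0024 yaw 0.1193 F [0.3 0.4 1.3] open 45.0 ff 0.0 dq 0.025
shift [ 3.8  1.4 66.8]
```

View pics/w3.png

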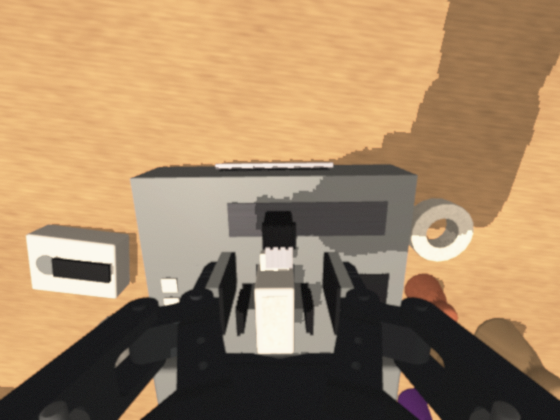

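The wrist view shows the grip at about (279,230), centred between the fingers, whose tips are near x=237 and x=322. I can descend straight and then narrow the fingers loosely around it.

>>> {"name": "arm_command", "arguments": {"plan": [{"linear": [1,1,30],"dr": [0,0,0],"hand": 45},{"linear": [1,1,55],"dr": [0,0,0],"hand": 45},{"linear": [1,1,65],"dr": [0,0,0],"hand": 45},{"linear": [1,1,65],"dr": [0,0,0],"hand": 35},{"linear": [1,1,65],"dr": [0,0,0],"hand": 25},{"linear": [1,1,65],"dr": [0,0,0],"hand": 25},{"linear": [1,1,65],"dr": [0,0,0],"hand": 25}], "force": 20}}

```text
t: 2.75
eef_pos: [0.5184, 0.0605, 0.0626]
ee_rot: [[-0.993, -0.118, 0.004], [-0.118, 0.993, -0.0], [-0.004, -0.001, -1.0]]
contact_force: [0.1, 0.5, -0.7]
opening: 0.29
finger_force: 0.0
```

```bash
python3 g.py .522 -.0010 .062
```

```text
t 2.75 pos [0.5184 0.0605 0.0626] printer 0.5219 -0.002 yaw 0.1181 F [ 0.1  0.5 -0.7] open 24.8 ff 0.0 dq 0.008
shift [-0.1  1.   0.6]
```

>>> {"name": "arm_command", "arguments": {"plan": [{"linear": [0,8,0],"dr": [0,0,0],"hand": 25},{"linear": [0,16,0],"dr": [0,0,0],"hand": 25},{"linear": [0,24,0],"dr": [0,0,0],"hand": 25},{"linear": [0,31,0],"dr": [0,0,0],"hand": 25},{"linear": [0,36,0],"dr": [0,0,0],"hand": 25},{"linear": [0,39,0],"dr": [0,0,0],"hand": 25},{"linear": [0,39,0],"dr": [0,0,0],"hand": 25}]}}

```text
t: 3.33
eef_pos: [0.5113, 0.1005, 0.0599]
ee_rot: [[-0.993, -0.119, -0.001], [-0.119, 0.993, 0.001], [0.001, 0.001, -1.0]]
contact_force: [-0.8, -0.7, 0.5]
opening: 0.297
finger_force: 0.0
```

```bash
python3 g.py .522 .045 .062
```

```text
t 3.3333 pos [0.5113 0.1005 0.0599] printer 0.5197 0.0386 yaw 0.1196 F [-0.8 -0.7  0.5] open 25.4 ff 0.0 dq 0.013
shift [-2.3  6.4 -2.1]
```

>>> {"name": "arm_command", "arguments": {"plan": [{"linear": [-2,3,-3],"dr": [0,0,0],"hand": 25},{"linear": [-2,5,-3],"dr": [0,0,0],"hand": 25},{"linear": [-2,5,-3],"dr": [0,0,0],"hand": 25}]}}

```text
t: 3.58
eef_pos: [0.5125, 0.1031, 0.0626]
ee_rot: [[-0.993, -0.117, -0.002], [-0.117, 0.993, -0.004], [0.002, -0.004, -1.0]]
contact_force: [-1.3, -6.0, -0.9]
opening: 0.292
finger_force: 2.3
```

>>> {"name": "arm_command", "arguments": {"plan": [{"linear": [0,2,0],"dr": [0,0,0],"hand": 25},{"linear": [0,3,0],"dr": [0,0,0],"hand": 25},{"linear": [0,3,0],"dr": [0,0,0],"hand": 25}]}}

```text
t: 3.83
eef_pos: [0.5125, 0.1032, 0.0626]
ee_rot: [[-0.993, -0.115, -0.001], [-0.115, 0.993, -0.01], [0.003, -0.009, -1.0]]
contact_force: [0.1, -10.3, -1.3]
opening: 0.292
finger_force: 5.4
```

```bash
python3 g.py .522 .045 .062
```

```text
t 3.8333 pos [0.5125 0.1032 0.0626] printer 0.5212 0.0411 yaw 0.1156 F [  0.1 -10.3  -1.3] open 24.9 ff 5.427206307649612 dq 0.008
shift [-0.8  3.9  0.5]
```

The slider is at its stop: it held 10 N without moving after about 40 mm of travel. Next I'll unload, open the fingers and rise.

>>> {"name": "arm_command", "arguments": {"plan": [{"linear": [0,-6,0],"dr": [0,0,0],"hand": 35},{"linear": [0,-7,0],"dr": [0,0,0],"hand": 45},{"linear": [0,-7,0],"dr": [0,0,0],"hand": 45},{"linear": [0,-7,-25],"dr": [0,0,0],"hand": 45},{"linear": [0,-7,-60],"dr": [0,0,0],"hand": 60},{"linear": [-20,-25,-95],"dr": [0,0,0],"hand": 78},{"linear": [-50,-45,-100],"dr": [0,0,0],"hand": 78},{"linear": [-50,-45,-100],"dr": [0,0,0],"hand": 78}]}}

```text
t: 4.5
eef_pos: [0.5749, 0.0666, 0.166]
ee_rot: [[-0.993, -0.116, 0.01], [-0.116, 0.993, -0.001], [-0.01, -0.002, -1.0]]
contact_force: [0.9, -0.7, -0.4]
opening: 0.912
finger_force: 0.0
```

```bash
python3 g.py .588 -.003 .15; python3 -c "
from h import *
c=cap('wrist','w4.png')"
```

```text
t 4.5 pos [0.5749 0.0666 0.166 ] printer 0.5788 -0.0027 yaw 0.1159 F [ 0.9 -0.7 -0.4] open 77.9 ff 0.0 dq 0.131
shift [-9.1 -0.3 16.1]
```

View pics/w4.png

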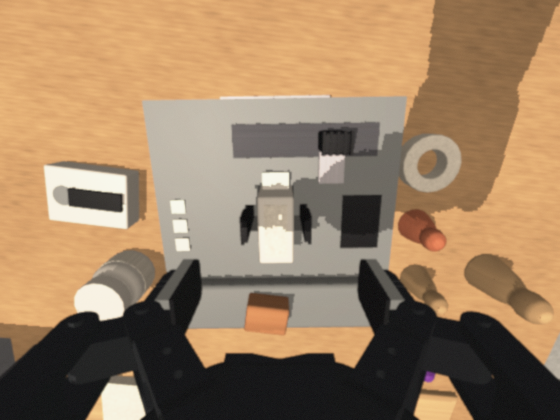

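The wrist view shows the grip now at (336,143), at the open end and clear of the tab. The cassette top spans columns 258–294 with its rear edge at row 263, and the pads are at x≈247 and x≈306.

Run:
```python
from h import *
c=dict(np.load('pics/w4.png.npz'));f=c['frame']
yaw=.12;x=np.array([np.cos(yaw),np.sin(yaw)]);y=np.array([-x[1],x[0]])
v=f.max(2).astype(int)
for row in (230,245,255): print(row,[(i,int(v[row,i])) for i in range(236,316,1) if abs(v[row,i+1]-v[row,i-1])>45])
print([(i,int(v[i,270]),int(v[i,285])) for i in range(166,270,3)])
for n,uv,z in [('FL',(406,97),.056),('FR',(145,100),.056),('cR',(258,262.5),.09),('cL',(294.5,262.5),.09),('pR',(241,225),.09),('pL',(312,225),.09)]:
    P=onz(c,uv,z);print(n,(P[:2]@x).round(4),(P[:2]@y).round(4))
```

```text
230 [(239, 151), (240, 102), (250, 63), (257, 127), (258, 191), (259, 238), (292, 169), (293, 137), (294, 101), (302, 53), (310, 57), (311, 111), (312, 159)]
245 [(258, 199), (292, 225), (293, 188)]
255 [(259, 208), (292, 225), (293, 192)]
[(166, 188, 185), (169, 160, 183), (172, 202, 209), (175, 248, 249), (178, 249, 249), (181, 249, 248), (184, 244, 247), (187, 189, 182), (190, 124, 121), (193, 115, 116), (196, 128, 130), (199, 176, 181), (202, 181, 183), (205, 173, 176), (208, 186, 184), (211, 187, 186), (214, 180, 181), (217, 177, 184), (220, 182, 186), (223, 180, 184), (226, 189, 182), (229, 247, 213), (232, 248, 245), (235, 248, 248), (238, 248, 248), (241, 248, 248), (244, 248, 248), (247, 248, 248), (250, 248, 248), (253, 248, 248), (256, 248, 248), (259, 248, 248), (262, 233, 227), (265, 170, 168), (268, 170, 168)]
FL 0.4886 0.0984
FR 0.4901 -0.1088
cR 0.6161 -0.0196
cL 0.6162 0.01
pR 0.5837 -0.0321
pL 0.5838 0.0233
```

>>> {"name": "arm_command", "arguments": {"plan": [{"linear": [-9,-2,30],"dr": [0,0,-0.005],"hand": 78},{"linear": [-9,-2,55],"dr": [0,0,-0.005],"hand": 78},{"linear": [-9,-2,55],"dr": [0,0,-0.005],"hand": 78},{"linear": [-9,-2,55],"dr": [0,0,-0.005],"hand": 78},{"linear": [-9,-2,55],"dr": [0,0,-0.005],"hand": 78}]}}

```text
t: 4.97
eef_pos: [0.5767, 0.0683, 0.109]
ee_rot: [[-0.992, -0.123, 0.0], [-0.123, 0.992, 0.001], [-0.0, 0.0, -1.0]]
contact_force: [-0.4, 0.1, 0.7]
opening: 0.91
finger_force: 0.0
```

```bash
python3 g.py .588 -.0046 .059
```

```text
t 4.9667 pos [0.5767 0.0683 0.109 ] printer 0.5807 -0.0012 yaw 0.1238 F [-0.4  0.1  0.7] open 77.7 ff 0.0 dq 0.035
shift [-7.3 -3.4 50. ]
```

>>> {"name": "arm_command", "arguments": {"plan": [{"linear": [-7,-3.5,15],"dr": [0,0,0],"hand": 78},{"linear": [-7,-3.5,35],"dr": [0,0,0],"hand": 78},{"linear": [-7,-3.5,45],"dr": [0,0,0],"hand": 78},{"linear": [-7,-3.5,45],"dr": [0,0,0],"hand": 78},{"linear": [-7,-3.5,45],"dr": [0,0,0],"hand": 78}]}}

```text
t: 5.38
eef_pos: [0.5842, 0.0654, 0.0638]
ee_rot: [[-0.992, -0.123, -0.0], [-0.123, 0.992, 0.0], [0.0, 0.0, -1.0]]
contact_force: [-0.3, 0.6, -0.4]
opening: 0.914
finger_force: 0.0
```

```bash
python3 g.py .588 -.0046 .059
```

```text
t 5.3833 pos [0.5842 0.0654 0.0638] printer 0.5878 -0.005 yaw 0.1234 F [-0.3  0.6 -0.4] open 78.1 ff 0.0 dq 0.025
shift [-0.2  0.4  4.8]
```

>>> {"name": "arm_command", "arguments": {"plan": [{"linear": [0,0,4],"dr": [0,0,0],"hand": 70},{"linear": [0,0,4],"dr": [0,0,0],"hand": 60},{"linear": [0,0,4],"dr": [0,0,0],"hand": 50},{"linear": [0,0,4],"dr": [0,0,0],"hand": 36},{"linear": [0,0,4],"dr": [0,0,0],"hand": 36},{"linear": [0,0,4],"dr": [0,0,0],"hand": 36},{"linear": [0,0,4],"dr": [0,0,0],"hand": 36},{"linear": [0,0,4],"dr": [0,0,0],"hand": 36}], "force": 40}}

```text
t: 6.05
eef_pos: [0.5858, 0.0648, 0.0618]
ee_rot: [[-0.992, -0.123, 0.004], [-0.123, 0.992, -0.001], [-0.004, -0.001, -1.0]]
contact_force: [-0.6, -0.7, 7.2]
opening: 0.425
finger_force: 31.2
```

```bash
python3 g.py .588 -.0046 .059
```

```text
t 6.05 pos [0.5858 0.0648 0.0618] printer 0.5894 -0.0058 yaw 0.123 F [-0.6 -0.7  7.2] open 36.3 ff 31.19252622127533 dq 0.001
shift [1.4 1.2 2.8]
```

>>> {"name": "arm_command", "arguments": {"plan": [{"linear": [0,0,0],"dr": [0,0,0],"hand": 30},{"linear": [0,0,-2],"dr": [0,0,0],"hand": 30},{"linear": [0,0,-5],"dr": [0,0,0],"hand": 30},{"linear": [0,0,-9],"dr": [0,0,0],"hand": 30},{"linear": [0,0,-14],"dr": [0,0,0],"hand": 30},{"linear": [0,0,-14],"dr": [0,0,0],"hand": 30}], "force": 40}}

```text
t: 6.55
eef_pos: [0.5848, 0.0652, 0.074]
ee_rot: [[-0.992, -0.123, 0.001], [-0.123, 0.992, 0.0], [-0.001, -0.0, -1.0]]
contact_force: [0.4, -0.8, -1.8]
opening: 0.413
finger_force: 40.3
```

```bash
python3 g.py .588 -.0046 .2; python3 -c "
from h import *
c=cap('wrist','w5.png');d=cap('scene','sc5.png')
B=cv2.resize(d['frame'][175:275,258:363],(441,420),interpolation=2)
cv2.imwrite('pics/c5.png',np.hstack([c['frame'][:,130:480],B])[:,:,::-1])"
```

```text
t 6.55 pos [0.5848 0.0652 0.074 ] printer 0.5884 -0.0053 yaw 0.1232 F [ 0.4 -0.8 -1.8] open 35.3 ff 40.32260298728943 dq 0.008
shift [   0.3    0.7 -126. ]
```

View pics/c5.png

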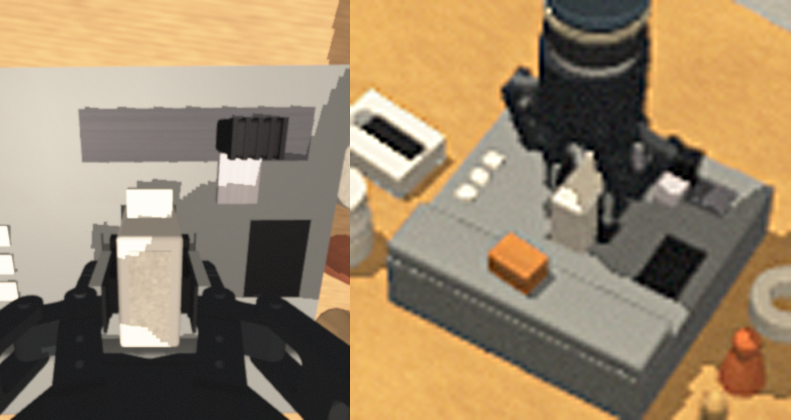

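The view shows the cassette held between both pads, with the tab visible at (150,203) and rising. The grip is at the open end (250,138). The tool carries about 1.8 N, which matches the cassette's weight, so I'll keep lifting.

>>> {"name": "arm_command", "arguments": {"plan": [{"linear": [0,0,-8],"dr": [0,0,0],"hand": 30},{"linear": [0,0,-17],"dr": [0,0,0],"hand": 30},{"linear": [0,0,-27],"dr": [0,0,0],"hand": 30},{"linear": [0,0,-37],"dr": [0,0,0],"hand": 30},{"linear": [0,0,-47],"dr": [0,0,0],"hand": 30},{"linear": [0,0,-57],"dr": [0,0,0],"hand": 30},{"linear": [0,0,-62],"dr": [0,0,0],"hand": 30},{"linear": [0,0,-62],"dr": [0,0,0],"hand": 30}]}}

```text
t: 7.32
eef_pos: [0.5856, 0.0651, 0.1377]
ee_rot: [[-0.992, -0.123, 0.004], [-0.123, 0.992, -0.0], [-0.004, -0.0, -1.0]]
contact_force: [0.5, -0.1, -1.3]
opening: 0.417
finger_force: 41.2
```

```bash
python3 g.py .588 -.0053 .206
```

```text
t 7.3167 pos [0.5856 0.0651 0.1377] printer 0.5892 -0.0054 yaw 0.1232 F [ 0.5 -0.1 -1.3] open 35.7 ff 41.17511451244354 dq 0.035
shift [  1.    0.1 -68.3]
```

>>> {"name": "arm_command", "arguments": {"plan": [{"linear": [0,0,-12],"dr": [0,0,0],"hand": 30},{"linear": [0,0,-26],"dr": [0,0,0],"hand": 30},{"linear": [0,0,-40],"dr": [0,0,0],"hand": 30},{"linear": [0,0,-54],"dr": [0,0,0],"hand": 30},{"linear": [0,0,-64],"dr": [0,0,0],"hand": 30},{"linear": [0,0,-68],"dr": [0,0,0],"hand": 30},{"linear": [0,0,-68],"dr": [0,0,0],"hand": 30},{"linear": [0,0,-68],"dr": [0,0,0],"hand": 30}]}}

```text
t: 7.98
eef_pos: [0.5843, 0.0652, 0.2028]
ee_rot: [[-0.992, -0.123, -0.0], [-0.123, 0.992, 0.0], [0.0, 0.0, -1.0]]
contact_force: [0.6, -0.0, -2.3]
opening: 0.416
finger_force: 41.2
```

>>> {"name": "arm_command", "arguments": {"plan": [{"linear": [0,0,0],"dr": [0,0,0],"hand": 30},{"linear": [0,0,0],"dr": [0,0,0],"hand": 30},{"linear": [0,0,0],"dr": [0,0,0],"hand": 30},{"linear": [0,0,0],"dr": [0,0,0],"hand": 30}]}}

```text
t: 8.32
eef_pos: [0.584, 0.0652, 0.2024]
ee_rot: [[-0.992, -0.123, -0.001], [-0.123, 0.992, 0.0], [0.001, 0.0, -1.0]]
contact_force: [0.6, -0.6, -1.4]
opening: 0.417
finger_force: 41.2
```

```bash
python3 g.py .588 -.0053 .206; python3 -c "
from h import *
c=cap('wrist','w6.png');d=cap('scene','sc6.png')
B=cv2.resize(d['frame'][150:270,258:373],(402,420),interpolation=2)
cv2.imwrite('pics/c6.png',np.hstack([c['frame'][:,90:480],B])[:,:,::-1])"
```

```text
t 8.3167 pos [0.584  0.0652 0.2024] printer 0.5876 -0.0052 yaw 0.1232 F [ 0.6 -0.6 -1.4] open 35.6 ff 41.166980266571045 dq 0.006
shift [-0.4 -0.1 -3.6]
```

View pics/c6.png

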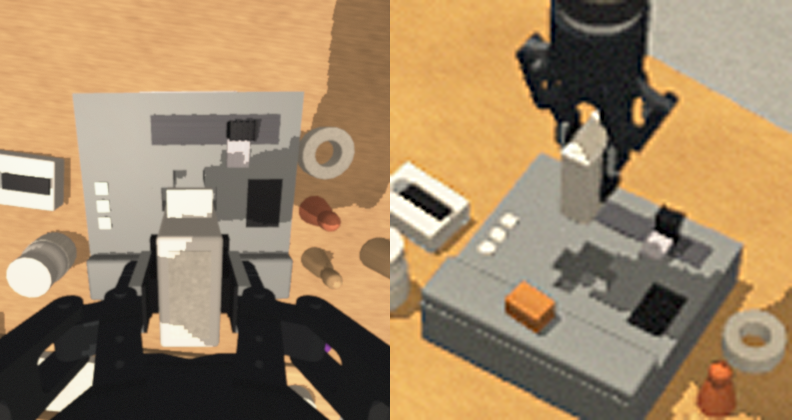

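The view shows the cassette out of its bay and upright, with its top at rows 235–346, the same place relative to the fingers as before, so it has not slipped. The slider is still open at (240,130) and the neighbouring things haven't moved. I'll raise it the last 3.5 mm, let it settle and hand in.

>>> {"name": "arm_command", "arguments": {"plan": [{"linear": [0,0,-2],"dr": [0,0,0],"hand": 30},{"linear": [0,0,-3.5],"dr": [0,0,0],"hand": 30},{"linear": [0,0,-3.5],"dr": [0,0,0],"hand": 30},{"linear": [0,0,-3.5],"dr": [0,0,0],"hand": 30},{"linear": [0,0,-3.5],"dr": [0,0,0],"hand": 30},{"linear": [0,0,-3.5],"dr": [0,0,0],"hand": 30},{"linear": [0,0,-3.5],"dr": [0,0,0],"hand": 30},{"linear": [0,0,-3.5],"dr": [0,0,0],"hand": 30}]}}

```text
t: 9.08
eef_pos: [0.5844, 0.0651, 0.2066]
ee_rot: [[-0.992, -0.123, -0.0], [-0.123, 0.992, -0.0], [0.0, -0.0, -1.0]]
contact_force: [-0.6, -0.8, -1.9]
opening: 0.415
finger_force: 41.2
```

```bash
python3 g.py .588 -.0053 .206; python3 -c "
from h import *
print(r.job_done())"
```

```text
t 9.0833 pos [0.5844 0.0651 0.2066] printer 0.588 -0.0053 yaw 0.1232 F [-0.6 -0.8 -1.9] open 35.4 ff 41.16679787635803 dq 0.003
shift [-0.   0.   0.6]
the job is handed in; nothing more can be done
None
```

Job handed in at 9.1 s: the lock slider is against its open stop, and the cassette is held still and upright by its two catches, its underside about 10 cm above the deck by the arm's measured lift; no verdict came back.

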